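# Lay load resistors on a finned heat sink

### The job

Take the two tube resistors off the sloping wire rest and lay both across the fins of the heat sink, level and square to the fins, roughly centred from side to side, brass heads towards the black terminal strip, with at least two fingers' breadth (about 35 mm) of clear space between them. Set each one down gently and level, without dropping it or letting it roll, and leave it lying still. Leave the multimeter, solder spool and screwdriver alone.

Things in the scene. Friction and masses are not known exactly. Their poses are not given: they have to be found in the camera images.
- long_res_mid (a point): Long brown tube resistor: plain round rod, 30 mm diameter, 160 mm long; the last 24 mm at one end is a solid brass head (same diameter, plus a 7 mm stud). About 300 g. Point: on the axis, half-way along; x axis to the head. Balance point: 27 mm from here towards the head. Starts in either place of the rest, head up, axis 30 degrees above level, flanks free. Rolls easily on the fins.
- long_res: The long resistor itself; origin at the centre of its plain (light) end face, x along the axis to the brass head (mid point 80 mm on).
- short_res_mid (a point): Short brown tube resistor: plain round rod, 30 mm diameter, 130 mm long; the last 24 mm at one end is a solid brass head (same diameter, plus a 7 mm stud). About 265 g. Point: on the axis, half-way along; x axis to the head. Balance point: 23 mm from here towards the head. Starts in either place of the rest, head up, axis 30 degrees above level, flanks free. Rolls easily on the fins.
- short_res: The short resistor itself; origin at the centre of its plain (light) end face, x along the axis to the brass head (mid point 65 mm on).
- heatsink: Fixed aluminium heat sink, fins up, 150 (x) by 220 (y) by 40 mm tall, stands left or right. Eight 3 mm fins, 20 mm apart, run along y; their flat level tops are at 40 mm, so a resistor lying on them has its axis at 55 mm. Origin: underside centre, z up. Black terminal strip, 24 mm tall, along its +x side (76 to 98 mm from origin). No rims: a rolling rod runs off along y.
- rest: Fixed wire rest, base 160 (x) by 150 (y) by 8 mm; origin: underside centre, z up. Two places, 45 mm either side of its middle in y: each a pair of 6 mm wires 18 mm apart (under the rod, inside its width) climbing at 30 degrees towards +x, with a stop plate at the low end, where a resistor's plain end face has its centre at x = -70, z = 45 mm. Nothing above it.
- multimeter: Bystander: yellow multimeter 85 x 150 x 34 mm lying on the bench; origin: underside centre.
- spool: Bystander: blue solder spool 60 mm in diameter, 30 mm tall, lying flat; origin: underside centre.
- screwdriver: Bystander: screwdriver about 180 mm long with red handle, lying on the bench.
Things that resemble listed ones, but are neither listed nor needed, are in the scene too. Leave any green look-alike of the long_res alone.

How it is judged:
At the end, for the whole second after the job is handed in: Both lie on the fin tops (axis height within 4 mm), level within 4 and square within 10 degrees, middles within 25 mm of the centre line across the fins and 15 mm in from the fins' ends, heads to the strip side, middles over 55 mm apart, at rest, released (z of long_res_mid in the frame of heatsink between 0.051 and 0.059 m and x of long_res_mid in the frame of heatsink between -0.025 and 0.025 m and y of long_res_mid in the frame of heatsink between -0.095 and 0.095 m and x of each of long_res, short_res in the frame of heatsink below -0.02 m and angle between the x axis of each of long_res, short_res and the x axis of heatsink, either way round below 0.17 rad and angle between long_res's own x axis and vertical between 1.5 and 1.64 rad and linear speed of each of long_res, short_res below 0.01 m/s and angular speed of each of long_res, short_res below 0.5 rad/s and contact force between the fingers and long_res below 0.05 N and z of short_res_mid in the frame of heatsink between 0.051 and 0.059 m and x of short_res_mid in the frame of heatsink between -0.025 and 0.025 m and y of short_res_mid in the frame of heatsink between -0.095 and 0.095 m and angle between short_res's own x axis and vertical between 1.5 and 1.64 rad and contact force between the fingers and short_res below 0.05 N and horizontal distance between long_res_mid and short_res_mid above 0.055 m); the robot touches nothing.
It fails at once if a resistor, let go, rolls (turns faster than 4 rad/s, about 60 mm/s) ((contact force between the fingers and long_res below 0.01 N and angular speed of long_res above 4 rad/s) or (contact force between the fingers and short_res below 0.01 N and angular speed of short_res above 4 rad/s)).
It fails at once if a resistor is dropped (let go and falling faster than 0.3 m/s, about 5 mm) ((contact force between the fingers and long_res below 0.01 N and linear speed of long_res above 0.3 m/s) or (contact force between the fingers and short_res below 0.01 N and linear speed of short_res above 0.3 m/s)).
It fails at once if a resistor is set down on the heat sink more than 14 degrees off level ((contact force between long_res and heatsink above 0.5 N and (angle between long_res's own x axis and vertical below 1.326 rad or angle between long_res's own x axis and vertical above 1.816 rad)) or (contact force between short_res and heatsink above 0.5 N and (angle between short_res's own x axis and vertical below 1.326 rad or angle between short_res's own x axis and vertical above 1.816 rad))).
It fails at once if the multimeter, the solder spool or the screwdriver is moved more than 15 mm (distance of any of multimeter, spool, screwdriver from where it was at the start of the episode above 0.015 m).
It also fails if it takes over 54 s, if anything falls off the work surface, if the arm or the gripper's body presses on something with over 40 N, if the wrist force passes 120 N, or if a joint passes its speed limit or range.

### The arm

A 6-joint arm with a two-finger parallel gripper is mounted at the origin on the work surface. World frame = base frame: x ahead of the robot, y to its left, z up, the work surface at z = 0. Lengths are in m, angles in rad, forces in N, time in s.
With the tool pointing down it reaches from about 0.25 to 0.8 m from the base axis. Payload 3.9 kg.
Tool frame: the origin (TCP) lies midway between the tips of the shut fingers; the grasp point (between the pads) lies 19 mm behind it; z points along the fingers, y is the line along which they close (so a half turn about z gives the same grasp; the last joint's range is limited). The gripper opens to 85 mm and grips with 20 to 120 N. Pads are 22 mm wide; open, the fingers measure 114 mm over their backs; the gripper's body (76 mm by 85 mm) begins 54 mm behind the grasp point. The pads swing forward as they close: fully open they stand 13 mm farther back than shut.
Start: joints at [-1.306, 0.26, -0.138, 1.173, 0, 1.571], TCP at [0.137, -0.507, 0.231] pointing down, gripper open.
Joint ranges: [-2.78, 2.78], [-0.83, 1.72], [-1.28, 1.37], [-1.9, 2.12], [-1.57, 1.48], [-3.14, 3.14]. Speed limits (rad/s): [2.57, 2.57, 3.14, 3.14, 3.14, 3.14].

### API

Orientations are given as a rotation vector (axis times angle).
In Python, from rig import env gives the robot as it stands. The module is installed in compiled form; this text tells all that it offers.
- The arm moves only by the shell command python3 -m handwheel 'ROWS' [FORCE]. ROWS is JSON, a list of rows, each an object of numbers: "tx", "ty", "tz": the shift along the tool's x, y, z in units of 50 mm (1.0 is 50 mm); "twist": the turn about the tool's z in units of 8 degrees (1.0 is 8 degrees); "claw": the finger opening in mm, from 0 to 85.4. A call has 1 to 20 rows; each row shifts and turns the commanded pose from where the row before left it, along the tool's axes as they then stand; what a row does not reach is not made up. A row lasts 1/10 s, in which the tool goes at most 50 mm and 8.59 degrees, less where a joint would pass 70% of its speed; a pose out of reach is approached as far as the arm can. A call is refused whole if a number of a shift passes 1 or a number of a turn 1, either way. A call with a gripper value outside its range is refused whole. The fingers move at their own pace and stop on an object; FORCE is the grip in N (left out, the last holds). Time passes only in rows, so rows that do not move let the fingers close. It gives the time, the measured TCP pose, the force, the opening and the grip force at its end, in the units of the state.
- env.state(): the state, without advancing time (a new reading comes with each control period).
- env.grab_frame(name): name is "scene" or "top" or "wrist"; returns the picture (480x640x3 uint8, red, green, blue); there is no depth.
- env.calibration(name): a dict with "mtx" (3x3 intrinsics, pixels), "k1" (the pictures are not rectified: a ray, as slopes to the right and down, at radius r is drawn at 1 + k1 r^2 times it, then the intrinsics apply), "origin" and "rotation" of the camera in the world. Camera axes: x right, y down, z forward; pixel columns grow to the right and rows downward; lengths in m; the calibration is good to about 2 mm. A picture is of the moment at which its call begins: read the wrist's pose just before it. calibration takes no time and is no camera call; for the wrist camera it gives the pose at the moment of the call.
- env.job_done(): hands the job in; it is judged then, once.
Trained networks look in the newest picture that a camera, given by its name, has taken for a name from the list of things; names that differ only in an ending like _2 or _b are one class to them, and where a whole thing is asked for, a point or a joint stands for the part that bears it (a point fixed in the world has none). Each returns a list of dicts, best first, with "p" (0 to 1); they miss things now and then, are a little off and sometimes report something else, mostly with a low value. They report only what shows in the picture. A call takes as long as a camera call. They do not tell look-alikes from the thing itself.
- env.recognise(camera, target): "at" ([x, y, z] in m, in world coordinates, good to about 4 mm: the middle of the surface that is visible of it).
- env.tip_of(camera, target): "at" ([x, y, z] in m, in world coordinates, good to about 4 mm: a listed point, or the origin of a listed thing).
The state is a dict: "time_s": time; "joints": joint angles; "joint_velocities": joint speeds; "joint_efforts": joint torques, N m; "tool_pos": TCP position; "orientation": TCP orientation; "ft_force": force on the tool from outside, world axes, zero at the start; "torque": the same for the moment, N m; "gripper_width": finger opening in m; "grasp_force": force on a finger pad.
Only numpy, scipy, OpenCV 4.12 (cv2) and the standard library are available. Lean on these libraries where they do the work, as an engineer would, in place of code of your own. Each camera call takes 0.05 s, during which the arm holds its last target. There are 200 camera calls.

## Working session

There is one attempt and no reset: what is moved stays moved. The work goes in short steps, Python scripts to look and compute and a shell command to move; the robot and the scene stay as the last step left them, time stands still between calls to the robot, and variables do not carry over. Pictures are saved under pics/ and viewed, at most 10 in all, crops included, and the job is handed in when it is done.

```bash
mkdir -p pics
python3 - <<'E'
from rig import env
import cv2,numpy as np
for c in("scene","top"):
    cv2.imwrite(f"pics/{c}0.png",env.grab_frame(c)[:,:,::-1])
    k=env.calibration(c); print(c,k['origin'],np.round(k['mtx'],0).tolist(),k['k1'],np.round(k['rotation'],3).tolist())
    for n in("long_res","short_res","long_res_mid","short_res_mid","heatsink","rest"):
        print(n,[(np.round(d['at'],3).tolist(),round(d['p'],2)) for d in env.tip_of(c,n)[:3]])
s=env.state();print(s['time_s'],s['tool_pos'],s['orientation'],s['gripper_width'])
E
```

```text
scene [ 1.09886757 -0.49587971  1.09745508] [[507.0, 0.0, 318.0], [0.0, 507.0, 236.0], [0.0, 0.0, 1.0]] 0.007339525518147108 [-2.354, -0.983, 0.328]
long_res [([0.501, 0.144, 0.041], 0.78), ([0.409, 0.304, 0.015], 0.74), ([0.334, 0.218, 0.017], 0.65)]
short_res [([0.487, 0.236, 0.041], 0.78), ([0.539, 0.44, 0.001], 0.75)]
long_res_mid [([0.568, 0.157, 0.079], 0.8), ([0.343, 0.14, 0.012], 0.68), ([0.335, 0.35, 0.014], 0.57)]
short_res_mid [([0.547, 0.242, 0.08], 0.6), ([0.583, -0.222, 0.003], 0.33)]
heatsink [([0.583, -0.22, 0.001], 0.94)]
rest [([0.568, 0.203, 0.0], 0.9), ([0.486, 0.238, 0.041], 0.61)]
top [ 0.44609697 -0.01522908  1.2670551 ] [[539.0, 0.0, 316.0], [0.0, 539.0, 236.0], [0.0, 0.0, 1.0]] -0.15264684490579436 [-2.163, 2.15, -0.079]
long_res [([0.33, 0.216, 0.015], 0.87), ([0.406, 0.308, 0.014], 0.79), ([0.505, 0.141, 0.048], 0.74)]
short_res [([0.489, 0.239, 0.047], 0.58), ([0.541, 0.247, 0.078], 0.26)]
long_res_mid [([0.57, 0.158, 0.081], 0.94), ([0.339, 0.347, 0.013], 0.88), ([0.342, 0.137, 0.017], 0.61)]
short_res_mid [([0.544, 0.246, 0.079], 0.73)]
heatsink [([0.584, -0.214, 0.001], 0.56)]
rest [([0.567, 0.2, 0.002], 0.77), ([0.51, -0.448, -0.002], 0.59)]
0.7 [ 0.13737113 -0.5067272   0.23134818] [ 3.11399716e+00  4.14661669e-01 -1.67714501e-05] 0.0854995832979749
```

View pics/top0.png

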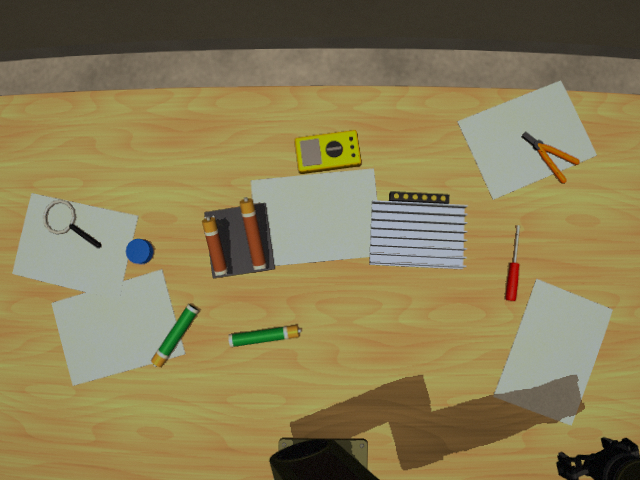

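View pics/scene0.png

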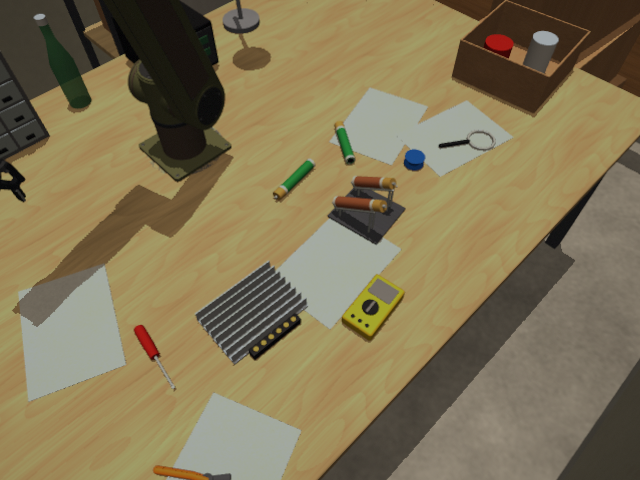

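```bash
cat > h.py <<'E'
from rig import env
import cv2,numpy as np,sys
from scipy.spatial.transform import Rotation as R
def cam(c):
    k=env.calibration(c); r=np.array(k['rotation'],float)
    r=R.from_rotvec(r).as_matrix() if r.size==3 else r
    return np.array(k['mtx'],float),np.array([k['k1'],0,0,0.]),np.array(k['origin']),r
def back(c,uv,z,K=None):
    m,d,o,r=K or cam(c)
    p=cv2.undistortPoints(np.array(uv,float).reshape(-1,1,2),m,d).reshape(-1,2)
    v=np.c_[p,np.ones(len(p))]@r.T
    return o+v*((z-o[2])/v[:,2])[:,None]
def proj(c,P,K=None):
    m,d,o,r=K or cam(c)
    return cv2.projectPoints(np.array(P,float),R.from_matrix(r.T).as_rotvec(),-r.T@o,m,d)[0].reshape(-1,2)
def pose():
    s=env.state(); r=R.from_rotvec(s['orientation']).as_matrix()
    return np.array(s['tool_pos']),np.degrees(np.arctan2(r[1,0],r[0,0])),r,s
def go(p,yaw):
    t,y,r,s=pose(); dy=(yaw-y+90)%180-90
    r2=R.from_euler('z',dy,degrees=True).as_matrix()@r
    print('t',s['time_s'],'tcp',np.round(t,4),'yaw',round(y,2),'w',s['gripper_width'],'twist units',round(-dy/8,2),'then txyz units',np.round(r2.T@(np.array(p)-t)/.05,2))
E
python3 - <<'E'
from h import *
q=back("top",[(372,202),(466,206),(465,268),(370,264)],.04); print(np.round(q[:,:2],4).tolist(),q.mean(0))
for a,b in((0,1),(3,2),(3,0),(2,1)): e=q[b]-q[a];print(np.linalg.norm(e),np.degrees(np.arctan2(e[1],e[0])))
q=back("top",[(204,212),(271,204),(275,269),(213,278)],.008); print(np.round(q[:,:2],4).tolist(),q.mean(0))
for a,b in((0,1),(3,2),(3,0),(2,1)): e=q[b]-q[a];print(np.linalg.norm(e),np.degrees(np.arctan2(e[1],e[0])))
go([.48,.15,.27],10)
E
```

```text
[[0.6483, -0.1096], [0.6404, -0.3278], [0.4971, -0.3225], [0.5057, -0.1046]] [ 0.57286926 -0.21612905  0.04      ]
0.21828551176965022 -92.09026763515651
0.21804977817054022 -92.24908942522475
0.14274189737943943 -2.027747251888661
0.14334626035691198 -2.1225688766800492
[[0.6288, 0.2876], [0.6481, 0.1269], [0.4943, 0.1151], [0.4718, 0.2617]] [0.5607267  0.19781084 0.008     ]
0.1619016757590717 -83.13392952460872
0.14836235281350613 -81.2835585032487
0.15910122669826868 9.364897048315294
0.1543040625129578 4.384879252835682
t 0.7 tcp [ 0.1374 -0.5067  0.2313] yaw 15.17 w 0.0854995832979749 twist units 0.65 then txyz units [  9.03 -11.74  -0.77]
```

```bash
python3 -m handwheel '[{"tz":-0.8,"twist":0.8},{"tx":0.9,"ty":-0.6,"twist":0.8},{"tx":0.9,"ty":-0.6},{"tx":0.9,"ty":-0.6},{"tx":0.9,"ty":-0.6},{"tx":0.9,"ty":-0.6},{"tx":0.9,"ty":-0.6},{"tx":0.9,"ty":-0.6},{},{}]' 30
python3 - <<'E'
from h import *
p=pose();K=cam("wrist");im=env.grab_frame("wrist")
np.savez("hs.npz",*K);cv2.imwrite("pics/w1.png",im[:,:,::-1])
print(p[0],p[1],K[2],np.round(K[3],3).tolist())
print(env.tip_of("wrist","heatsink")[:2])
go([.43,.15,.3],9)
E
```

```text
[ 0.13737113 -0.5067272   0.23134818] 15.169835967900985 [ 0.21447293 -0.48508977  0.37422944] [[0.261, -0.917, -0.302], [-0.965, -0.248, -0.081], [-0.0, 0.313, -0.95]]
[]
t 0.8 tcp [ 0.1374 -0.5067  0.2313] yaw 15.17 w 0.0855954950932752 twist units 0.77 then txyz units [  7.83 -12.06  -1.37]invalid input
```

View pics/w1.png

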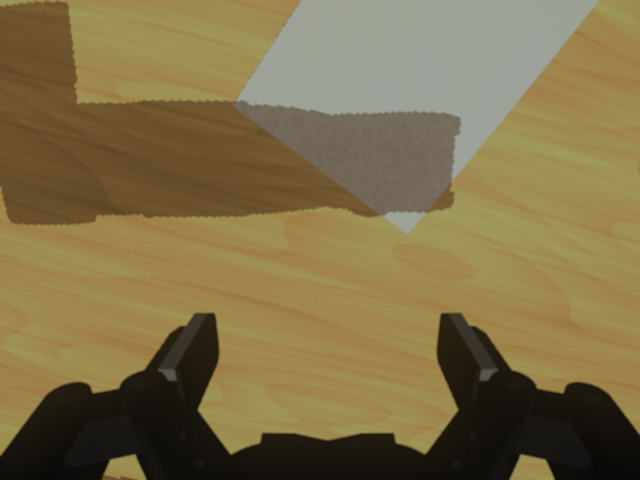

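The picture shows paper corner, shadow and the two fingers (pads near (200,345) and (455,345)); the move was refused, so I resend with full rows.

```bash
python3 -m handwheel '[{"tz":-0.8,"twist":0.8},{"tx":0.9,"ty":-0.6,"twist":0.8},{"tx":0.9,"ty":-0.6},{"tx":0.9,"ty":-0.6},{"tx":0.9,"ty":-0.6},{"tx":0.9,"ty":-0.6},{"tx":0.9,"ty":-0.6},{"tx":0.9,"ty":-0.6},{"tx":0},{"tx":0}]' 30
python3 - <<'E'
from h import *
p=pose();K=cam("wrist");im=env.grab_frame("wrist")
np.savez("hs.npz",*K);cv2.imwrite("pics/w2.png",im[:,:,::-1])
print(p[0],p[1])
print(env.tip_of("wrist","heatsink")[:2])
go([.43,.15,.3],9)
E
```

```text
[ 0.1374159  -0.50670259  0.23132576] 15.17274077214583
[]
t 0.9 tcp [ 0.1374 -0.5067  0.2313] yaw 15.17 w 0.08547343929475651 twist units 0.77 then txyz units [  7.83 -12.06  -1.37]invalid input
```

View pics/w2.png

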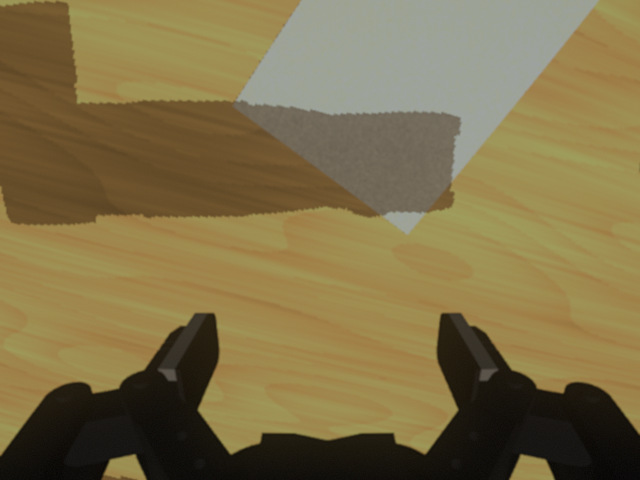

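Same view as before; I'll find the accepted row form before looking again.

```bash
python3 -m handwheel '[{"tx":0,"ty":0,"tz":-0.8,"twist":0.8,"claw":85}]' 30; echo; python3 -m handwheel '[{"tz":-0.1,"claw":85}]'
```

```text
time_s: 1.0
tool_pos: [0.1362, -0.5024, 0.2662]
orientation: [-3.12, -0.235, 0.004]
ft_force: [0.5, -0.2, -0.1]
gripper_width: 0.0851
grasp_force: 0.0
invalid input
```

```bash
python3 -m handwheel '[{"tx":0.8,"ty":-0.6,"tz":-0.1,"twist":0,"claw":85},{"tx":0.8,"ty":-0.6,"tz":-0.1,"twist":0,"claw":85},{"tx":0.8,"ty":-0.6,"tz":-0.1,"twist":0,"claw":85},{"tx":0.8,"ty":-0.6,"tz":-0.1,"twist":0,"claw":85},{"tx":0.8,"ty":-0.6,"tz":-0.1,"twist":0,"claw":85},{"tx":0.8,"ty":-0.6,"tz":-0.1,"twist":0,"claw":85},{"tx":0.8,"ty":-0.6,"tz":-0.1,"twist":0,"claw":85},{"tx":0.8,"ty":-0.6,"tz":-0.1,"twist":0,"claw":85},{"tx":0,"ty":0,"tz":0,"twist":0,"claw":85},{"tx":0,"ty":0,"tz":0,"twist":0,"claw":85}]' 30
python3 - <<'E'
from h import *
p=pose();K=cam("wrist");im=env.grab_frame("wrist")
np.savez("hs.npz",*K);cv2.imwrite("pics/w3.png",im[:,:,::-1])
print(p[0],p[1])
print(env.tip_of("wrist","heatsink")[:2])
go([.43,.17,.31],9)
E
```

```text
time_s: 2.0
tool_pos: [0.4162, -0.2213, 0.3111]
orientation: [3.132, 0.245, -0.001]
ft_force: [-0.0, 0.3, -0.3]
gripper_width: 0.085
grasp_force: 0.0
[ 0.41622887 -0.22127414  0.31106397] 8.955467069208295
[{'at': [0.5827, -0.2213, -0.0034], 'p': 0.77}, {'at': [0.5104, -0.4523, -0.0035], 'p': 0.74}]
t 2.1 tcp [ 0.4149 -0.2226  0.3109] yaw 8.73 w 0.08518923228679308 twist units -0.03 then txyz units [ 1.53 -7.71  0.02]
```

View pics/w3.png

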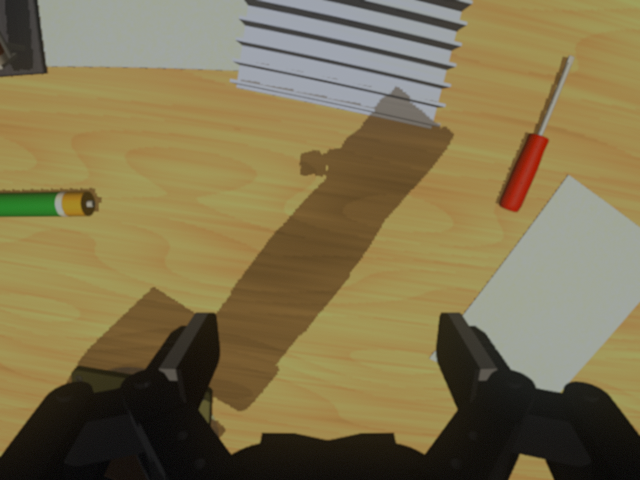

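The heat sink's near edge runs (237,85)–(436,127); the screwdriver is at right, a green look-alike at left. Now on to the rest.

```bash
python3 -m handwheel '[{"tx":0.1,"ty":-0.9,"tz":0,"twist":0,"claw":85},{"tx":0.1,"ty":-0.9,"tz":0,"twist":0,"claw":85},{"tx":0.1,"ty":-0.9,"tz":0,"twist":0,"claw":85},{"tx":0.1,"ty":-0.9,"tz":0,"twist":0,"claw":85},{"tx":0.1,"ty":-0.9,"tz":0,"twist":0,"claw":85},{"tx":0.1,"ty":-0.9,"tz":0,"twist":0,"claw":85},{"tx":0.3,"ty":-0.9,"tz":0,"twist":0,"claw":85},{"tx":0.4,"ty":-0.9,"tz":0,"twist":0,"claw":85},{"tx":0.6,"ty":-0.9,"tz":0,"twist":0,"claw":85},{"tx":0,"ty":0,"tz":0,"twist":0,"claw":85},{"tx":0,"ty":0,"tz":0,"twist":0,"claw":85}]' 30
python3 - <<'E'
from h import *
f=np.load("hs.npz");H=tuple(f[k] for k in f.files)
for z in(0,.006,.04): print(z,np.round(back("wrist",[(237,85),(436,127)],z,H)[:,:2],4).tolist())
p=pose();K=cam("wrist");im=env.grab_frame("wrist")
np.savez("rs.npz",*K);cv2.imwrite("pics/w4.png",im[:,:,::-1])
print(p[0],p[1])
for n in("rest","long_res","long_res_mid","short_res","short_res_mid"):print(n,[(np.round(d['at'],4).tolist(),round(d['p'],2)) for d in env.tip_of("wrist",n)[:3]])
E
```

```text
time_s: 3.2
tool_pos: [0.4558, 0.1253, 0.3129]
orientation: [-3.067, -0.358, 0.013]
ft_force: [0.5, -1.0, 0.6]
gripper_width: 0.085
grasp_force: 0.0
0 [[0.511, -0.1039], [0.5011, -0.3327]]
0.006 [[0.5108, -0.1053], [0.5011, -0.331]]
0.04 [[0.5096, -0.1131], [0.5006, -0.3217]]
[0.45583415 0.12529521 0.31286453] 13.324129241605615
rest [([0.5649, 0.2033, 0.0036], 0.72)]
long_res [([0.4039, 0.3073, 0.0083], 0.87), ([0.3349, 0.2167, 0.0148], 0.83), ([0.5073, 0.1439, 0.0465], 0.62)]
long_res_mid [([0.3408, 0.3462, 0.0147], 0.8), ([0.3359, 0.1419, 0.0191], 0.6), ([0.5693, 0.1558, 0.0844], 0.56)]
short_res [([0.4875, 0.2383, 0.0446], 0.88)]
short_res_mid []
```

View pics/w4.png

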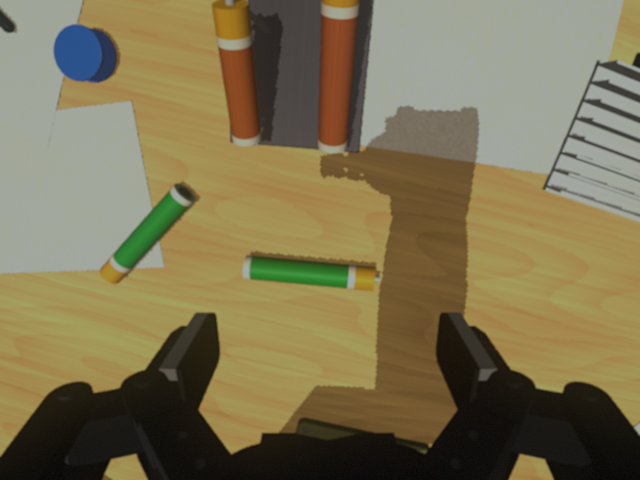

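Both resistors visible: long from (333,148) up to collar (339,12), short from (245,140) to (236,42); greens below are look-alikes. I'll fit the rest's pose from silhouette mid-lines plus network points.

Run:
```python
from h import *
from scipy.optimize import least_squares
f=np.load("rs.npz");K=tuple(f[k] for k in f.files)
T=cam("top")
def pt(v,y,s):
    c,n=np.cos(v[2]),np.sin(v[2]); a=-.07+s*np.cos(np.pi/6)
    return [v[0]+c*a-n*y,v[1]+n*a+c*y,.045+s/2]
S=np.linspace(-.02,.2,40)
net=[(-.045,0,.505,.143),(.045,0,.488,.238),(-.045,.08,.5693,.157),(.045,.065,.5455,.2445)]
sil=[(K,-.045,335,100),(K,-.045,339,20),(K,.045,243.5,120),(K,.045,237.5,55)]
def F(v):
    r=[]
    for k,y,u,w in sil:
        q=proj("",[pt(v,y,s) for s in S],k); o=np.argsort(q[:,1]); r.append((np.interp(w,q[o,1],q[o,0])-u)/1.5)
    for y,s,X,Y in net:
        p=pt(v,y,s); r+=[(p[0]-X)/.003,(p[1]-Y)/.003]
    return r+[(v[0]-.5665)/.003,(v[1]-.2015)/.003]
z=least_squares(F,[.566,.2,.15]);v=z.x
print(v[:2],np.degrees(v[2]),np.round(z.fun,1))
for n,y,s in(("long",-.045,.107),("short",.045,.088)):
    p=np.array(pt(v,y,s));print(n,p); go(p+[0,0,.07],np.degrees(v[2]))
```

```text
[0.56515476 0.20238518] 8.75394026575845 [-0.1  0.4  0.9 -0.4 -0.7  1.4  0.4 -0.6  0.7  0.3 -0.2  0.1 -0.4  0.3]
long [0.59440407 0.16135876 0.0985    ]
t 3.5 tcp [0.4554 0.1259 0.3136] yaw 13.38 w 0.08496930890982156 twist units 0.58 then txyz units [ 2.86 -0.12  2.91]
short [0.56444404 0.24780612 0.089     ]
t 3.5 tcp [0.4554 0.1259 0.3136] yaw 13.38 w 0.08496930890982156 twist units 0.58 then txyz units [ 2.53 -1.9   3.2 ]
```

```bash
python3 -m handwheel '[{"tx":0.7,"ty":0,"tz":0.2,"twist":0.29,"claw":60},{"tx":0.7,"ty":-0.06,"tz":0.5,"twist":0.29,"claw":60},{"tx":0.7,"ty":-0.06,"tz":0.7,"twist":0,"claw":60},{"tx":0.76,"ty":0,"tz":0.7,"twist":0,"claw":60},{"tx":0,"ty":0,"tz":0.7,"twist":0,"claw":60},{"tx":0,"ty":0,"tz":0,"twist":0,"claw":60},{"tx":0,"ty":0,"tz":0,"twist":0,"claw":60}]' 30 && python3 -c "
from h import *
go([.5944,.1614,.0865],8.75)"
```

```text
time_s: 4.2
tool_pos: [0.5951, 0.1436, 0.1749]
orientation: [-3.049, -0.3, 0.024]
ft_force: [0.1, 0.7, 0.0]
gripper_width: 0.0601
grasp_force: 0.0
t 4.2 tcp [0.5951 0.1436 0.1749] yaw 11.26 w 0.0601484859253977 twist units 0.31 then txyz units [ 0.05 -0.21  1.79]
```

```bash
python3 -m handwheel '[{"tx":0,"ty":0,"tz":0,"twist":0,"claw":60},{"tx":0,"ty":0,"tz":0,"twist":0,"claw":60}]' && python3 -c "
from h import *
t,y,r,s=pose();print(np.round(r,3),np.round(s['joints'],3),np.round(s['joint_velocities'],3))
go([.5944,.1614,.0865],8.75)"
```

```text
time_s: 4.4
tool_pos: [0.5973, 0.1441, 0.1778]
orientation: [-3.048, -0.301, 0.013]
ft_force: [0.8, -0.4, -0.3]
gripper_width: 0.0602
grasp_force: 0.0
[[ 0.981  0.195 -0.016]
 [ 0.195 -0.978  0.077]
 [-0.001 -0.079 -0.997]] [ 0.196  0.438 -0.013  1.12   0.079  3.141] [-0.001  0.002 -0.006 -0.007 -0.002  0.001]
t 4.4 tcp [0.5973 0.1441 0.1778] yaw 11.27 w 0.06021631549390328 twist units 0.31 then txyz units [-0.   -0.21  1.85]
```

```bash
python3 -m handwheel '[{"tx":0,"ty":0,"tz":-0.2,"twist":-1,"claw":60},{"tx":0,"ty":0,"tz":-0.2,"twist":-1,"claw":60},{"tx":0,"ty":0,"tz":0,"twist":-1,"claw":60},{"tx":0,"ty":0,"tz":0,"twist":-1,"claw":60},{"tx":0,"ty":0,"tz":0,"twist":-1,"claw":60},{"tx":0,"ty":0,"tz":0,"twist":-1,"claw":60},{"tx":0,"ty":0,"tz":0,"twist":-1,"claw":60},{"tx":0,"ty":0,"tz":0,"twist":-1,"claw":60},{"tx":0,"ty":0,"tz":0,"twist":-1,"claw":60},{"tx":0,"ty":0,"tz":0,"twist":-1,"claw":60},{"tx":0,"ty":0,"tz":0,"twist":-1,"claw":60},{"tx":0,"ty":0,"tz":0,"twist":-1,"claw":60},{"tx":0,"ty":0,"tz":0,"twist":-1,"claw":60},{"tx":0,"ty":0,"tz":0,"twist":-1,"claw":60},{"tx":0,"ty":0,"tz":0,"twist":-1,"claw":60},{"tx":0,"ty":0,"tz":0,"twist":-1,"claw":60},{"tx":0,"ty":0,"tz":0,"twist":-1,"claw":60},{"tx":0,"ty":0,"tz":0,"twist":-1,"claw":60},{"tx":0,"ty":0,"tz":0,"twist":-1,"claw":60},{"tx":0,"ty":0,"tz":0,"twist":-1,"claw":60}]' && python3 -m handwheel '[{"tx":0,"ty":0,"tz":0,"twist":-1,"claw":60},{"tx":0,"ty":0,"tz":0,"twist":-1,"claw":60},{"tx":0,"ty":0,"tz":0,"twist":0,"claw":60},{"tx":0,"ty":0,"tz":0,"twist":0,"claw":60}]' && python3 -c "
from h import *
t,y,r,s=pose();print(np.round(r,3),np.round(s['joints'],3),np.round(s['joint_velocities'],3))
go([.5944,.1614,.0865],8.75)"
```

```text
time_s: 6.4
tool_pos: [0.5972, 0.1426, 0.197]
orientation: [-0.228, -3.108, -0.118]
ft_force: [0.1, 0.8, -0.2]
gripper_width: 0.0597
grasp_force: 0.0
time_s: 6.8
tool_pos: [0.597, 0.1425, 0.1962]
orientation: [0.194, -3.119, -0.122]
ft_force: [-0.1, -0.4, -0.3]
gripper_width: 0.0604
grasp_force: 0.0
[[-0.992 -0.123 -0.019]
 [-0.124  0.989  0.077]
 [ 0.009  0.078 -0.997]] [0.193 0.43  0.023 1.167 0.079 0.069] [ 0.     0.008 -0.006 -0.     0.    -0.006]
t 6.8 tcp [0.597  0.1425 0.1962] yaw -172.88 w 0.06039843497367636 twist units -0.2 then txyz units [-0.02  0.21  2.22]
```

```bash
python3 -m handwheel '[{"tx":0,"ty":0.21,"tz":0,"twist":-0.2,"claw":60},{"tx":0,"ty":0,"tz":0.5,"twist":0,"claw":60},{"tx":0,"ty":0,"tz":0.5,"twist":0,"claw":60},{"tx":0,"ty":0,"tz":0,"twist":0,"claw":60},{"tx":0,"ty":0,"tz":0,"twist":0,"claw":60}]'
python3 - <<'E'
from h import *
go([.5944,.1614,.0865],8.75)
K=cam("wrist");cv2.imwrite("pics/w5.png",env.grab_frame("wrist")[:,:,::-1])
E
```

```text
time_s: 7.3
tool_pos: [0.5939, 0.1571, 0.1458]
orientation: [0.242, -3.114, -0.121]
ft_force: [-0.1, -0.0, 1.2]
gripper_width: 0.0601
grasp_force: 0.0
t 7.3 tcp [0.5939 0.1571 0.1458] yaw -171.1 w 0.06009300308785605 twist units 0.02 then txyz units [-0.04 -0.01  1.19]
```

View pics/w5.png

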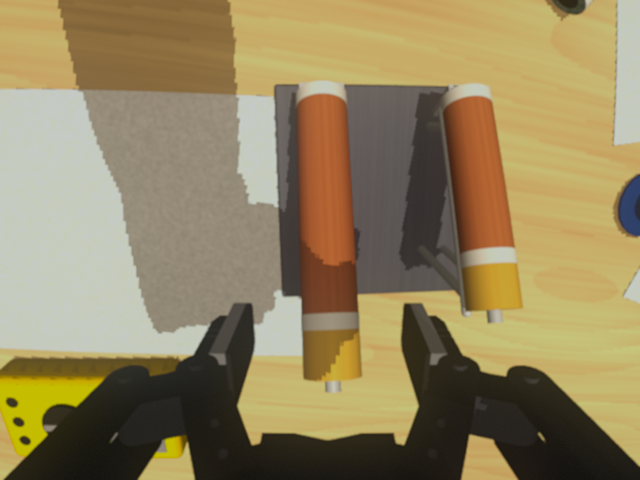

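The long rod (axis from (322,90) to (332,380)) sits centred between the fingers (tips at 240 and 418); descend and grip.

```bash
python3 -m handwheel '[{"tx":-0.04,"ty":0,"tz":0.4,"twist":0,"claw":60},{"tx":0,"ty":0,"tz":0.4,"twist":0,"claw":60},{"tx":0,"ty":0,"tz":0.39,"twist":0,"claw":60},{"tx":0,"ty":0,"tz":0,"twist":0,"claw":60},{"tx":0,"ty":0,"tz":0,"twist":0,"claw":20},{"tx":0,"ty":0,"tz":0,"twist":0,"claw":20},{"tx":0,"ty":0,"tz":0,"twist":0,"claw":20},{"tx":0,"ty":0,"tz":0,"twist":0,"claw":20},{"tx":0,"ty":0,"tz":0,"twist":0,"claw":20}]' 50 && python3 -c "
from h import *
go([.5944,.1614,.25],8.75)"
```

```text
time_s: 8.25
tool_pos: [0.5963, 0.1624, 0.0887]
orientation: [0.243, -3.118, -0.124]
ft_force: [-0.5, 2.0, 5.9]
gripper_width: 0.029
grasp_force: 48.9
t 8.25 tcp [0.5963 0.1624 0.0887] yaw -171.08 w 0.02901851553492035 twist units 0.02 then txyz units [ 0.06  0.24 -3.22]
```

```bash
python3 -m handwheel '[{"tx":0,"ty":0,"tz":-0.3,"twist":0,"claw":20},{"tx":0,"ty":0,"tz":-0.6,"twist":0,"claw":20},{"tx":0,"ty":0,"tz":-0.7,"twist":0,"claw":20},{"tx":0,"ty":0,"tz":-0.6,"twist":0,"claw":20},{"tx":0,"ty":0,"tz":0,"twist":0.4,"claw":20},{"tx":0.1,"ty":-0.5,"tz":0,"twist":0.5,"claw":20},{"tx":0.1,"ty":-0.6,"tz":0,"twist":0.5,"claw":20},{"tx":0.1,"ty":-0.6,"tz":0,"twist":0,"claw":20},{"tx":0.1,"ty":-0.6,"tz":0,"twist":0,"claw":20},{"tx":0.1,"ty":-0.4,"tz":0,"twist":0,"claw":20},{"tx":0,"ty":0,"tz":0,"twist":0,"claw":20},{"tx":0,"ty":0,"tz":0,"twist":0,"claw":20}]'
python3 - <<'E'
from h import *
go([.57,.01,.09],-2.3)
print(pose()[2].round(3))
cv2.imwrite("pics/s6.png",cv2.resize(env.grab_frame("scene")[150:350,230:470,::-1],(720,600)))
E
```

```text
time_s: 9.45
tool_pos: [0.5722, 0.0183, 0.1863]
orientation: [-0.066, -3.116, -0.119]
ft_force: [-0.3, 0.3, -3.8]
gripper_width: 0.0285
grasp_force: 49.7
t 9.45 tcp [0.5722 0.0183 0.1863] yaw 177.64 w 0.028527712995550722 twist units -0.01 then txyz units [-0.01 -0.31  1.91]
[[-0.999  0.043 -0.021]
 [ 0.041  0.996  0.076]
 [ 0.024  0.076 -0.997]]
```

View pics/s6.png

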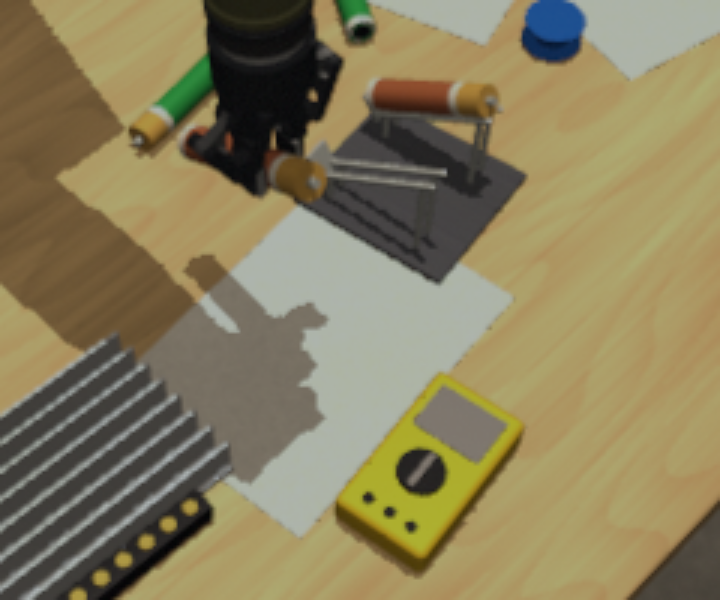

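```bash
python3 -m handwheel '[{"tx":0,"ty":-0.15,"tz":0.5,"twist":0,"claw":20},{"tx":0,"ty":-0.15,"tz":0.6,"twist":0,"claw":20},{"tx":0,"ty":0,"tz":0.6,"twist":0,"claw":20},{"tx":0,"ty":0,"tz":0.5,"twist":0,"claw":20},{"tx":0,"ty":0,"tz":0.3,"twist":0,"claw":20},{"tx":0,"ty":0,"tz":0,"twist":0,"claw":20}]' && python3 -m handwheel '[{"tx":0,"ty":0,"tz":0.1,"twist":0,"claw":20},{"tx":0,"ty":0,"tz":0.1,"twist":0,"claw":20},{"tx":0,"ty":0,"tz":0.1,"twist":0,"claw":20},{"tx":0,"ty":0,"tz":0.1,"twist":0,"claw":20},{"tx":0,"ty":0,"tz":0.1,"twist":0,"claw":20},{"tx":0,"ty":0,"tz":0,"twist":0,"claw":20}]' 30 && python3 -c "
from h import *
go([.57,.01,.005],-2.3)"
```

```text
time_s: 10.1
tool_pos: [0.5671, 0.0145, 0.0581]
orientation: [-0.061, -3.111, -0.118]
ft_force: [0.1, 0.5, -2.7]
gripper_width: 0.0286
grasp_force: 49.8
time_s: 10.7
tool_pos: [0.5694, 0.015, 0.0358]
orientation: [-0.064, -3.118, -0.118]
ft_force: [3.8, 0.2, 3.1]
gripper_width: 0.028
grasp_force: 47.1
t 10.7 tcp [0.5694 0.015  0.0358] yaw 177.71 w 0.02795465127484946 twist units 0.0 then txyz units [-0.03 -0.15  0.61]
```

```bash
python3 -m handwheel '[{"tx":0,"ty":0,"tz":0.1,"twist":0,"claw":20},{"tx":0,"ty":0,"tz":0.1,"twist":0,"claw":20},{"tx":0,"ty":0,"tz":0.1,"twist":0,"claw":20},{"tx":0,"ty":0,"tz":0.1,"twist":0,"claw":20},{"tx":0,"ty":0,"tz":0.1,"twist":0,"claw":20},{"tx":0,"ty":0,"tz":0.08,"twist":0,"claw":20},{"tx":0,"ty":0,"tz":0,"twist":0,"claw":20}]'
python3 - <<'E'
from h import *
go([.57,.01,.005],-2.3)
cv2.imwrite("pics/s7.png",cv2.resize(env.grab_frame("scene")[150:350,230:470,::-1],(720,600)))
E
```

```text
time_s: 11.4
tool_pos: [0.5667, 0.0174, 0.0056]
orientation: [-0.064, -3.114, -0.118]
ft_force: [0.7, -0.7, 0.5]
gripper_width: 0.0284
grasp_force: 46.4
t 11.4 tcp [0.5667 0.0174 0.0056] yaw 177.72 w 0.028429664470287278 twist units 0.0 then txyz units [-0.07 -0.15 -0.  ]
```

View pics/s7.png

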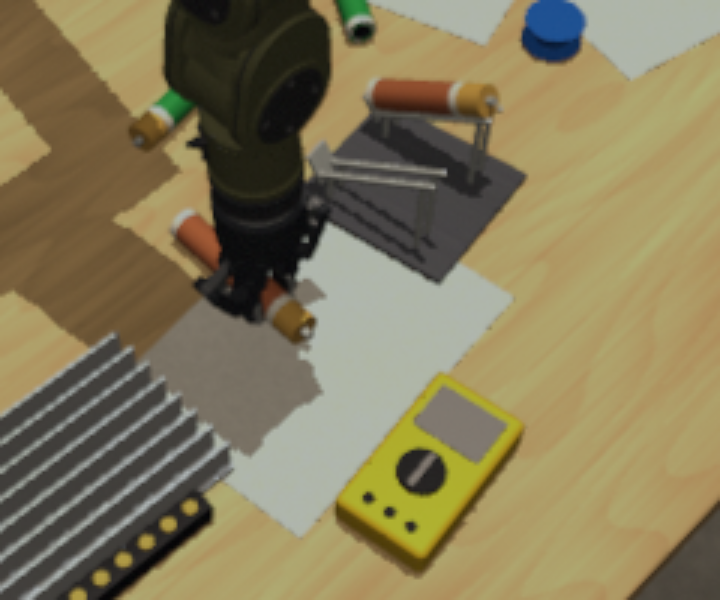

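The rod lies almost flat on the paper (plain end (185,222), head (300,325)). Press a touch more to check it's flat.

```bash
python3 -m handwheel '[{"tx":0,"ty":0,"tz":0.03,"twist":0,"claw":20},{"tx":0,"ty":0,"tz":0,"twist":0,"claw":20}]' 25; python3 -m handwheel '[{"tx":0,"ty":0,"tz":0.03,"twist":0,"claw":20},{"tx":0,"ty":0,"tz":0,"twist":0,"claw":20}]'
```

```text
time_s: 11.65
tool_pos: [0.5668, 0.0174, 0.0048]
orientation: [-0.064, -3.114, -0.118]
ft_force: [-0.5, -1.2, -0.8]
gripper_width: 0.0284
grasp_force: 46.4
time_s: 11.85
tool_pos: [0.5672, 0.0177, 0.0034]
orientation: [-0.064, -3.115, -0.119]
ft_force: [0.1, -0.1, 0.9]
gripper_width: 0.0282
grasp_force: 46.4
```

```bash
python3 -m handwheel '[{"tx":0,"ty":0,"tz":0.03,"twist":0,"claw":20},{"tx":0,"ty":0,"tz":0,"twist":0,"claw":20},{"tx":0,"ty":0,"tz":0,"twist":0,"claw":18},{"tx":0,"ty":0,"tz":-0.2,"twist":0,"claw":18},{"tx":0,"ty":0,"tz":-0.6,"twist":0,"claw":18},{"tx":0,"ty":0,"tz":-0.8,"twist":0,"claw":18},{"tx":0,"ty":0,"tz":-0.8,"twist":0,"claw":18},{"tx":0,"ty":0,"tz":0,"twist":0,"claw":18},{"tx":0,"ty":0,"tz":0,"twist":0,"claw":18}]' 60
python3 - <<'E'
from h import *
go([.605,-.264,.10],-2.3)
K=cam("scene");im=env.grab_frame("scene")[:,:,::-1].copy()
t,y,r,s=pose();u=-r[:,0];u[2]=0;u/=np.linalg.norm(u);a=t+[0,0,.012]
for o in(-15,15):
    q=proj("",[a-u*.109+[0,0,o/1000],a+u*.051+[0,0,o/1000]],K)
    cv2.line(im,*[tuple(int(v) for v in p) for p in q],(255,0,255),1)
c=q.mean(0).astype(int);print(c)
im=im[c[1]-80:c[1]+80,c[0]-100:c[0]+100]
cv2.imwrite("pics/s8.png",cv2.resize(im,(750,600),interpolation=cv2.INTER_CUBIC))
E
```

```text
time_s: 12.75
tool_pos: [0.5713, 0.0084, 0.1228]
orientation: [-0.064, -3.119, -0.118]
ft_force: [0.4, -0.1, -3.8]
gripper_width: 0.0282
grasp_force: 62.0
t 12.75 tcp [0.5713 0.0084 0.1228] yaw 177.71 w 0.028183579723540284 twist units 0.0 then txyz units [-0.9  -5.43  0.03]
[309 212]
```

View pics/s8.png

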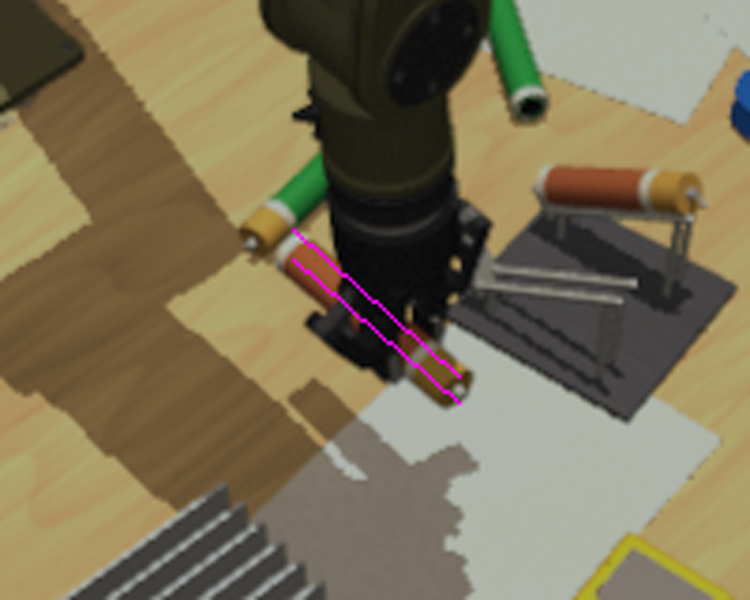

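The rod matches the projected level model (head at (450,385), plain end (285,250)) within a couple of degrees. Carry it over the heat sink.

```bash
python3 -m handwheel '[{"tx":-0.1,"ty":-0.4,"tz":0,"twist":0,"claw":18},{"tx":-0.1,"ty":-0.7,"tz":0,"twist":0,"claw":18},{"tx":-0.1,"ty":-0.7,"tz":0,"twist":0,"claw":18},{"tx":-0.1,"ty":-0.7,"tz":0,"twist":0,"claw":18},{"tx":-0.1,"ty":-0.7,"tz":0,"twist":0,"claw":18},{"tx":-0.1,"ty":-0.7,"tz":0,"twist":0,"claw":18},{"tx":-0.1,"ty":-0.7,"tz":0,"twist":0,"claw":18},{"tx":-0.1,"ty":-0.5,"tz":0,"twist":0,"claw":18},{"tx":-0.1,"ty":-0.33,"tz":0,"twist":0,"claw":18},{"tx":0,"ty":0,"tz":0,"twist":0,"claw":18},{"tx":0,"ty":0,"tz":0,"twist":0,"claw":18}]' && python3 -c "
from h import *
go([.605,-.264,.05],-2.3)"
```

```text
time_s: 13.9
tool_pos: [0.6024, -0.263, 0.0979]
orientation: [-0.065, -3.112, -0.122]
ft_force: [-0.4, 0.5, -4.0]
gripper_width: 0.0278
grasp_force: 61.8
t 13.9 tcp [ 0.6024 -0.263   0.0979] yaw 177.69 w 0.02781366697317867 twist units -0.0 then txyz units [-0.08 -0.09  0.95]
```

```bash
python3 -m handwheel '[{"tx":-0.08,"ty":-0.09,"tz":0.4,"twist":0,"claw":18},{"tx":0,"ty":0,"tz":0.4,"twist":0,"claw":18},{"tx":0,"ty":0,"tz":0.15,"twist":0,"claw":18},{"tx":0,"ty":0,"tz":0,"twist":0,"claw":18}]' && python3 -m handwheel '[{"tx":0,"ty":0,"tz":0.03,"twist":0,"claw":18},{"tx":0,"ty":0,"tz":0.03,"twist":0,"claw":18},{"tx":0,"ty":0,"tz":0,"twist":0,"claw":18}]'&& python3 -m handwheel '[{"tx":0,"ty":0,"tz":0.03,"twist":0,"claw":18},{"tx":0,"ty":0,"tz":0.03,"twist":0,"claw":18},{"tx":0,"ty":0,"tz":0,"twist":0,"claw":18}]'
```

```text
time_s: 14.3
tool_pos: [0.6049, -0.2628, 0.0506]
orientation: [-0.062, -3.112, -0.122]
ft_force: [-0.1, -0.1, -3.6]
gripper_width: 0.0281
grasp_force: 61.8
time_s: 14.6
tool_pos: [0.6072, -0.2646, 0.0503]
orientation: [-0.063, -3.117, -0.118]
ft_force: [0.4, 0.2, -3.9]
gripper_width: 0.0278
grasp_force: 61.8
time_s: 14.9
tool_pos: [0.6068, -0.2644, 0.0466]
orientation: [-0.064, -3.117, -0.118]
ft_force: [-0.1, 0.3, -1.5]
gripper_width: 0.028
grasp_force: 61.8
```

Contact is beginning; continue in small steps.

```bash
python3 -m handwheel '[{"tx":0,"ty":0,"tz":0.03,"twist":0,"claw":18},{"tx":0,"ty":0,"tz":0,"twist":0,"claw":18}]' && python3 -m handwheel '[{"tx":0,"ty":0,"tz":0.03,"twist":0,"claw":18},{"tx":0,"ty":0,"tz":0,"twist":0,"claw":18},{"tx":0,"ty":0,"tz":0,"twist":0,"claw":18}]' 25
```

```text
time_s: 15.1
tool_pos: [0.607, -0.2644, 0.0453]
orientation: [-0.064, -3.117, -0.118]
ft_force: [1.4, -0.7, -0.6]
gripper_width: 0.0282
grasp_force: 61.9
time_s: 15.4
tool_pos: [0.6072, -0.2643, 0.044]
orientation: [-0.064, -3.117, -0.118]
ft_force: [2.6, 0.6, 1.3]
gripper_width: 0.0279
grasp_force: 62.0
```

```bash
python3 -m handwheel '[{"tx":0,"ty":0,"tz":0.03,"twist":0,"claw":18},{"tx":0,"ty":0,"tz":0,"twist":0,"claw":26},{"tx":0,"ty":0,"tz":0,"twist":0,"claw":27},{"tx":0,"ty":0,"tz":0,"twist":0,"claw":27.5},{"tx":0,"ty":0,"tz":0,"twist":0,"claw":27.5}]' 20
python3 - <<'E'
from h import *
K=cam("scene");im=env.grab_frame("scene")[:,:,::-1].copy()
t,y,r,s=pose();c=proj("",[t],K)[0].astype(int)
im=im[c[1]-80:c[1]+80,c[0]-100:c[0]+100]
cv2.imwrite("pics/s9.png",cv2.resize(im,(750,600),interpolation=cv2.INTER_CUBIC))
E
```

```text
time_s: 15.9
tool_pos: [0.6074, -0.2642, 0.0425]
orientation: [-0.063, -3.118, -0.118]
ft_force: [3.7, -0.7, 3.2]
gripper_width: 0.0282
grasp_force: 62.3
```

View pics/s9.png

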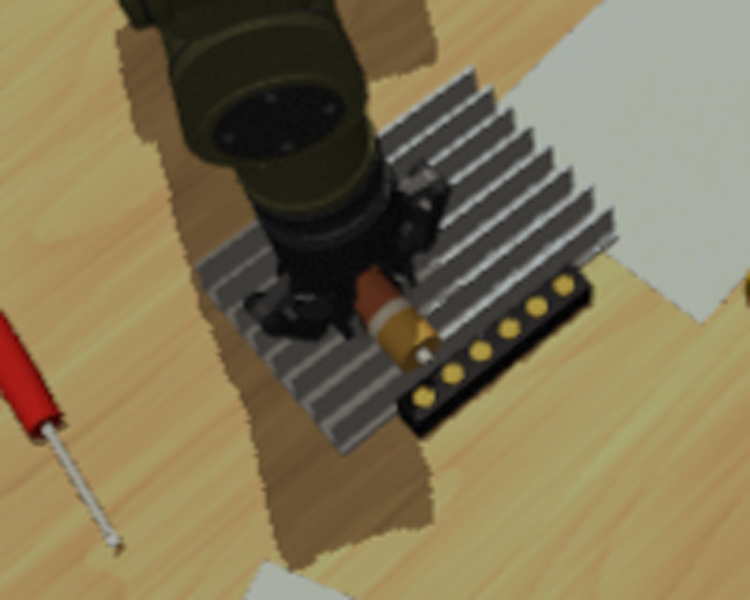

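The long resistor lies across the fins with head (410,340) by the strip. Release slowly (no more pictures: I've used up the viewing budget).

```bash
python3 -m handwheel '[{"tx":0,"ty":0,"tz":-0.02,"twist":0,"claw":28},{"tx":0,"ty":0,"tz":0,"twist":0,"claw":28.5},{"tx":0,"ty":0,"tz":0,"twist":0,"claw":29},{"tx":0,"ty":0,"tz":0,"twist":0,"claw":29.5},{"tx":0,"ty":0,"tz":0,"twist":0,"claw":30},{"tx":0,"ty":0,"tz":0,"twist":0,"claw":30.5},{"tx":0,"ty":0,"tz":0,"twist":0,"claw":31},{"tx":0,"ty":0,"tz":0,"twist":0,"claw":31}]'
```

```text
time_s: 16.75
tool_pos: [0.6063, -0.264, 0.0429]
orientation: [-0.064, -3.116, -0.119]
ft_force: [-0.2, 0.9, 0.5]
gripper_width: 0.0308
grasp_force: 0.0
```

```bash
python3 -m handwheel '[{"tx":0,"ty":0,"tz":0,"twist":0,"claw":33},{"tx":0,"ty":0,"tz":0,"twist":0,"claw":36},{"tx":0,"ty":0,"tz":-0.02,"twist":0,"claw":40},{"tx":0,"ty":0,"tz":-0.02,"twist":0,"claw":45},{"tx":0,"ty":0,"tz":-0.1,"twist":0,"claw":45},{"tx":0,"ty":0,"tz":-0.4,"twist":0,"claw":45},{"tx":0,"ty":0,"tz":-0.8,"twist":0,"claw":45},{"tx":0,"ty":0,"tz":-0.8,"twist":0,"claw":60},{"tx":0,"ty":0,"tz":-0.8,"twist":0,"claw":60},{"tx":0,"ty":0,"tz":0,"twist":0,"claw":60},{"tx":0,"ty":0,"tz":0,"twist":0,"claw":60}]'
python3 - <<'E'
from h import *
env.grab_frame("wrist")
for n in("long_res_mid","long_res","heatsink"):print(n,[(np.round(d['at'],4).tolist(),round(d['p'],2)) for d in env.tip_of("wrist",n)[:2]])
go([.5644,.2478,.20],8.75)
E
```

```text
time_s: 17.85
tool_pos: [0.6106, -0.2758, 0.1914]
orientation: [-0.064, -3.12, -0.116]
ft_force: [-0.9, -0.1, -0.4]
gripper_width: 0.06
grasp_force: 0.0
long_res_mid [([0.5714, -0.2669, 0.0555], 0.96)]
long_res [([0.4948, -0.2596, 0.0558], 0.58)]
heatsink [([0.5798, -0.2208, -0.0012], 0.88)]
t 18.05 tcp [ 0.6086 -0.2747  0.1878] yaw 177.72 w 0.060270159804993194 twist units -1.38 then txyz units [-0.71 10.45  0.54]
```

```bash
python3 -m handwheel '[{"tx":0,"ty":0,"tz":-0.2,"twist":-0.69,"claw":60},{"tx":0,"ty":0,"tz":-0.2,"twist":-0.69,"claw":60},{"tx":-0.05,"ty":0.8,"tz":0,"twist":0,"claw":60},{"tx":-0.05,"ty":0.8,"tz":0,"twist":0,"claw":60},{"tx":-0.05,"ty":0.8,"tz":0,"twist":0,"claw":60},{"tx":-0.05,"ty":0.8,"tz":0,"twist":0,"claw":60},{"tx":-0.05,"ty":0.8,"tz":0,"twist":0,"claw":60},{"tx":-0.05,"ty":0.8,"tz":0,"twist":0,"claw":60},{"tx":-0.05,"ty":0.8,"tz":0,"twist":0,"claw":60},{"tx":-0.05,"ty":0.8,"tz":0,"twist":0,"claw":60},{"tx":-0.05,"ty":0.8,"tz":0,"twist":0,"claw":60},{"tx":-0.05,"ty":0.8,"tz":0,"twist":0,"claw":60},{"tx":-0.05,"ty":0.8,"tz":0,"twist":0,"claw":60},{"tx":-0.05,"ty":0.8,"tz":0.3,"twist":0,"claw":60},{"tx":-0.05,"ty":0.8,"tz":0.4,"twist":0,"claw":60},{"tx":0,"ty":0,"tz":0,"twist":0,"claw":60},{"tx":0,"ty":0,"tz":0,"twist":0,"claw":60}]'
python3 - <<'E'
from h import *
go([.5644,.2478,.145],8.75)
env.grab_frame("wrist")
for n in("short_res_mid","short_res"):print(n,[(np.round(d['at'],4).tolist(),round(d['p'],2)) for d in env.tip_of("wrist",n)[:2]])
print(pose()[3]['joints'])
E
```

```text
time_s: 19.75
tool_pos: [0.5618, 0.2437, 0.2132]
orientation: [0.24, -3.111, -0.119]
ft_force: [0.5, -0.4, 0.6]
gripper_width: 0.0604
grasp_force: 0.0
t 19.75 tcp [0.5618 0.2437 0.2132] yaw -171.15 w 0.06044854864070734 twist units 0.01 then txyz units [-0.08 -0.03  1.37]
short_res_mid [([0.5448, 0.2482, 0.0791], 0.97)]
short_res [([0.4882, 0.2354, 0.0449], 0.91)]
[0.36506893 0.41309047 0.04501368 1.1954926  0.07840828 0.21484338]
```

```bash
python3 -m handwheel '[{"tx":-0.08,"ty":-0.03,"tz":0.4,"twist":0,"claw":60},{"tx":0,"ty":0,"tz":0.5,"twist":0,"claw":60},{"tx":0,"ty":0,"tz":0.4,"twist":0,"claw":60},{"tx":0,"ty":0,"tz":0,"twist":0,"claw":60},{"tx":0,"ty":0,"tz":0,"twist":0,"claw":60}]' && python3 -c "
from h import *
go([.5644,.2478,.077],8.75)"
```

```text
time_s: 20.4
tool_pos: [0.5664, 0.2463, 0.1507]
orientation: [0.234, -3.115, -0.121]
ft_force: [0.5, -0.2, 0.2]
gripper_width: 0.0601
grasp_force: 0.0
t 20.4 tcp [0.5664 0.2463 0.1507] yaw -171.37 w 0.060059913787150324 twist units -0.02 then txyz units [ 0.02 -0.08  1.47]
```

```bash
python3 -m handwheel '[{"tx":0,"ty":-0.08,"tz":0.4,"twist":0,"claw":60},{"tx":0,"ty":0,"tz":0.5,"twist":0,"claw":60},{"tx":0,"ty":0,"tz":0.4,"twist":0,"claw":60},{"tx":0,"ty":0,"tz":0.17,"twist":0,"claw":60},{"tx":0,"ty":0,"tz":0,"twist":0,"claw":20},{"tx":0,"ty":0,"tz":0,"twist":0,"claw":20},{"tx":0,"ty":0,"tz":0,"twist":0,"claw":20},{"tx":0,"ty":0,"tz":0,"twist":0,"claw":20},{"tx":0,"ty":0,"tz":0,"twist":0,"claw":20}]' 50 && python3 -c "
from h import *
go([.56,.02,.16],-2.3)"
```

```text
time_s: 21.3
tool_pos: [0.5663, 0.249, 0.0785]
orientation: [0.237, -3.118, -0.122]
ft_force: [-0.0, -1.7, 6.0]
gripper_width: 0.0289
grasp_force: 49.1
t 21.3 tcp [0.5663 0.249  0.0785] yaw -171.28 w 0.028924156776030753 twist units 1.38 then txyz units [-0.05 -4.44 -1.98]
```

```bash
python3 -m handwheel '[{"tx":0,"ty":0,"tz":-0.3,"twist":0,"claw":20},{"tx":0,"ty":0,"tz":-0.7,"twist":0,"claw":20},{"tx":0,"ty":0,"tz":-0.8,"twist":0,"claw":20},{"tx":0,"ty":0,"tz":-0.6,"twist":0,"claw":20},{"tx":0,"ty":0,"tz":-0.2,"twist":0.4,"claw":20},{"tx":0,"ty":-0.4,"tz":0,"twist":0.5,"claw":20},{"tx":0,"ty":-0.7,"tz":0,"twist":0.48,"claw":20},{"tx":0,"ty":-0.7,"tz":0,"twist":0,"claw":20},{"tx":0,"ty":-0.7,"tz":0,"twist":0,"claw":20},{"tx":0,"ty":-0.7,"tz":0,"twist":0,"claw":20},{"tx":0,"ty":-0.7,"tz":0,"twist":0,"claw":20},{"tx":0,"ty":-0.5,"tz":0,"twist":0,"claw":20},{"tx":0,"ty":0,"tz":0,"twist":0,"claw":20},{"tx":0,"ty":0,"tz":0,"twist":0,"claw":20}]' && python3 -c "
from h import *
go([.56,.02,.055],-2.3)"
```

```text
time_s: 22.7
tool_pos: [0.5636, 0.0197, 0.1894]
orientation: [-0.066, -3.116, -0.119]
ft_force: [-0.5, 0.0, -2.4]
gripper_width: 0.0285
grasp_force: 49.5
t 22.7 tcp [0.5636 0.0197 0.1894] yaw 177.62 w 0.028540705908595657 twist units -0.01 then txyz units [ 0.01 -0.2   2.68]
```

```bash
python3 -m handwheel '[{"tx":0,"ty":-0.1,"tz":0.5,"twist":0,"claw":20},{"tx":0,"ty":-0.1,"tz":0.6,"twist":0,"claw":20},{"tx":0,"ty":0,"tz":0.6,"twist":0,"claw":20},{"tx":0,"ty":0,"tz":0.6,"twist":0,"claw":20},{"tx":0,"ty":0,"tz":0.35,"twist":0,"claw":20},{"tx":0,"ty":0,"tz":0,"twist":0,"claw":20}]' && python3 -m handwheel '[{"tx":0,"ty":0,"tz":0.1,"twist":0,"claw":20},{"tx":0,"ty":0,"tz":0.1,"twist":0,"claw":20},{"tx":0,"ty":0,"tz":0.1,"twist":0,"claw":20},{"tx":0,"ty":0,"tz":0.1,"twist":0,"claw":20},{"tx":0,"ty":0,"tz":0.1,"twist":0,"claw":20},{"tx":0,"ty":0,"tz":0.1,"twist":0,"claw":20},{"tx":0,"ty":0,"tz":0.1,"twist":0,"claw":20},{"tx":0,"ty":0,"tz":0.1,"twist":0,"claw":20},{"tx":0,"ty":0,"tz":0,"twist":0,"claw":20}]'
```

```text
time_s: 23.3
tool_pos: [0.558, 0.0215, 0.054]
orientation: [-0.061, -3.11, -0.119]
ft_force: [-0.3, 0.2, -3.2]
gripper_width: 0.0284
grasp_force: 49.5
time_s: 24.2
tool_pos: [0.5612, 0.0232, 0.0173]
orientation: [-0.064, -3.119, -0.119]
ft_force: [4.4, -0.3, 4.3]
gripper_width: 0.0285
grasp_force: 49.0
```

```bash
python3 -m handwheel '[{"tx":0,"ty":0,"tz":0.1,"twist":0,"claw":20},{"tx":0,"ty":0,"tz":0.1,"twist":0,"claw":20},{"tx":0,"ty":0,"tz":0.05,"twist":0,"claw":20},{"tx":0,"ty":0,"tz":0,"twist":0,"claw":20},{"tx":0,"ty":0,"tz":0,"twist":0,"claw":20}]' && python3 -m handwheel '[{"tx":0,"ty":0,"tz":0.03,"twist":0,"claw":20},{"tx":0,"ty":0,"tz":0,"twist":0,"claw":20},{"tx":0,"ty":0,"tz":0,"twist":0,"claw":20}]'
```

```text
time_s: 24.7
tool_pos: [0.5583, 0.0242, 0.0039]
orientation: [-0.064, -3.114, -0.118]
ft_force: [2.4, -0.8, 2.2]
gripper_width: 0.0284
grasp_force: 49.1
time_s: 25.0
tool_pos: [0.5587, 0.0243, 0.0026]
orientation: [-0.064, -3.115, -0.118]
ft_force: [1.6, 0.2, 1.4]
gripper_width: 0.0285
grasp_force: 49.1
```

```bash
python3 -m handwheel '[{"tx":0,"ty":0,"tz":0.02,"twist":0,"claw":18},{"tx":0,"ty":0,"tz":0,"twist":0,"claw":18},{"tx":0,"ty":0,"tz":-0.2,"twist":0,"claw":18},{"tx":0,"ty":0,"tz":-0.6,"twist":0,"claw":18},{"tx":0,"ty":0,"tz":-0.8,"twist":0,"claw":18},{"tx":0,"ty":0,"tz":-0.8,"twist":0,"claw":18},{"tx":0,"ty":0,"tz":0,"twist":0,"claw":18},{"tx":0,"ty":0,"tz":0,"twist":0,"claw":18}]' 60
python3 - <<'E'
from h import *
go([.604,-.174,.10],-2.3)
for c in("scene","top"):
    env.grab_frame(c)
    for n in("short_res_mid","short_res","long_res_mid"):print(n,[(np.round(d['at'],4).tolist(),round(d['p'],2)) for d in env.tip_of(c,n)[:3]])
E
```

```text
time_s: 25.8
tool_pos: [0.5619, 0.015, 0.1221]
orientation: [-0.064, -3.117, -0.118]
ft_force: [-0.1, 0.3, -3.3]
gripper_width: 0.0282
grasp_force: 60.8
t 25.8 tcp [0.5619 0.015  0.1221] yaw 177.71 w 0.028152546436307505 twist units 0.0 then txyz units [-1.   -3.76  0.14]
short_res_mid [([0.5375, 0.0156, 0.1364], 0.83)]
short_res [([0.4696, 0.0217, 0.129], 0.9), ([0.5388, 0.4379, 0.0022], 0.18)]
long_res_mid [([0.5679, -0.2643, 0.0524], 0.97), ([0.336, 0.3494, 0.0166], 0.68), ([0.3432, 0.1403, 0.0127], 0.57)]
short_res_mid []
short_res [([0.4923, -0.2635, 0.0604], 0.35)]
long_res_mid [([0.3381, 0.3444, 0.0127], 0.93), ([0.5717, -0.2625, 0.0529], 0.89), ([0.3425, 0.1383, 0.0118], 0.62)]
```

```bash
python3 -m handwheel '[{"tx":-0.1,"ty":-0.4,"tz":0,"twist":0,"claw":18},{"tx":-0.15,"ty":-0.6,"tz":0,"twist":0,"claw":18},{"tx":-0.15,"ty":-0.6,"tz":0,"twist":0,"claw":18},{"tx":-0.15,"ty":-0.6,"tz":0,"twist":0,"claw":18},{"tx":-0.15,"ty":-0.6,"tz":0,"twist":0,"claw":18},{"tx":-0.15,"ty":-0.6,"tz":0,"twist":0,"claw":18},{"tx":-0.15,"ty":-0.36,"tz":0.14,"twist":0,"claw":18},{"tx":0,"ty":0,"tz":0,"twist":0,"claw":18},{"tx":0,"ty":0,"tz":0,"twist":0,"claw":18}]' && python3 -c "
from h import *
go([.604,-.174,.051],-2.3)"
```

```text
time_s: 27.1
tool_pos: [0.6033, -0.1731, 0.0981]
orientation: [-0.064, -3.114, -0.121]
ft_force: [-0.1, 0.3, -3.0]
gripper_width: 0.0281
grasp_force: 60.5
t 27.1 tcp [ 0.6033 -0.1731  0.0981] yaw 177.69 w 0.02806865968126481 twist units -0.0 then txyz units [-0.04 -0.09  0.94]
```

```bash
python3 -m handwheel '[{"tx":-0.04,"ty":-0.09,"tz":0.4,"twist":0,"claw":18},{"tx":0,"ty":0,"tz":0.4,"twist":0,"claw":18},{"tx":0,"ty":0,"tz":0.12,"twist":0,"claw":18},{"tx":0,"ty":0,"tz":0,"twist":0,"claw":18},{"tx":0,"ty":0,"tz":0,"twist":0,"claw":18}]' && python3 -m handwheel '[{"tx":0,"ty":0,"tz":0.03,"twist":0,"claw":18},{"tx":0,"ty":0,"tz":0.03,"twist":0,"claw":18},{"tx":0,"ty":0,"tz":0.03,"twist":0,"claw":18},{"tx":0,"ty":0,"tz":0,"twist":0,"claw":18}]'&& python3 -m handwheel '[{"tx":0,"ty":0,"tz":0.03,"twist":0,"claw":18},{"tx":0,"ty":0,"tz":0.03,"twist":0,"claw":18},{"tx":0,"ty":0,"tz":0,"twist":0,"claw":18},{"tx":0,"ty":0,"tz":0,"twist":0,"claw":18}]'
```

```text
time_s: 27.6
tool_pos: [0.6052, -0.174, 0.0537]
orientation: [-0.062, -3.117, -0.118]
ft_force: [-0.8, -0.1, -2.8]
gripper_width: 0.0281
grasp_force: 60.5
time_s: 28.0
tool_pos: [0.6046, -0.1743, 0.0484]
orientation: [-0.064, -3.116, -0.118]
ft_force: [-0.2, 0.0, -3.4]
gripper_width: 0.0279
grasp_force: 60.5
time_s: 28.4
tool_pos: [0.6047, -0.1741, 0.0455]
orientation: [-0.064, -3.116, -0.118]
ft_force: [0.6, -0.0, -2.9]
gripper_width: 0.0286
grasp_force: 60.5
```

```bash
python3 -m handwheel '[{"tx":0,"ty":0,"tz":0.03,"twist":0,"claw":18},{"tx":0,"ty":0,"tz":0,"twist":0,"claw":18},{"tx":0,"ty":0,"tz":0,"twist":0,"claw":18}]' && python3 -m handwheel '[{"tx":0,"ty":0,"tz":0.03,"twist":0,"claw":18},{"tx":0,"ty":0,"tz":0,"twist":0,"claw":18},{"tx":0,"ty":0,"tz":0,"twist":0,"claw":18}]'
```

```text
time_s: 28.7
tool_pos: [0.605, -0.1741, 0.0443]
orientation: [-0.064, -3.117, -0.118]
ft_force: [0.8, -0.1, -0.4]
gripper_width: 0.028
grasp_force: 60.6
time_s: 29.0
tool_pos: [0.6052, -0.174, 0.043]
orientation: [-0.064, -3.118, -0.118]
ft_force: [1.6, -0.1, 1.7]
gripper_width: 0.028
grasp_force: 60.9
```

```bash
python3 -m handwheel '[{"tx":0,"ty":0,"tz":0.02,"twist":0,"claw":18},{"tx":0,"ty":0,"tz":0,"twist":0,"claw":27.5},{"tx":0,"ty":0,"tz":-0.02,"twist":0,"claw":28},{"tx":0,"ty":0,"tz":0,"twist":0,"claw":28.5},{"tx":0,"ty":0,"tz":0,"twist":0,"claw":29},{"tx":0,"ty":0,"tz":0,"twist":0,"claw":29.5},{"tx":0,"ty":0,"tz":0,"twist":0,"claw":30},{"tx":0,"ty":0,"tz":0,"twist":0,"claw":30.5},{"tx":0,"ty":0,"tz":0,"twist":0,"claw":31},{"tx":0,"ty":0,"tz":0,"twist":0,"claw":31}]' && python3 -m handwheel '[{"tx":0,"ty":0,"tz":0,"twist":0,"claw":33},{"tx":0,"ty":0,"tz":0,"twist":0,"claw":36},{"tx":0,"ty":0,"tz":-0.02,"twist":0,"claw":40},{"tx":0,"ty":0,"tz":-0.02,"twist":0,"claw":45},{"tx":0,"ty":0,"tz":-0.1,"twist":0,"claw":45},{"tx":0,"ty":0,"tz":-0.4,"twist":0,"claw":45},{"tx":0,"ty":0,"tz":-0.8,"twist":0,"claw":45},{"tx":0,"ty":0,"tz":-0.8,"twist":0,"claw":45},{"tx":0,"ty":0,"tz":-0.8,"twist":0,"claw":45},{"tx":0,"ty":0,"tz":-0.5,"twist":0,"claw":45},{"tx":0,"ty":0,"tz":0,"twist":0,"claw":45},{"tx":0,"ty":0,"tz":0,"twist":0,"claw":45}]'
python3 - <<'E'
from h import *
for c in("wrist","top"):
    env.grab_frame(c)
    for n in("short_res_mid","short_res","long_res_mid","long_res","heatsink"):print(c,n,[(np.round(d['at'],4).tolist(),round(d['p'],2)) for d in env.tip_of(c,n)[:3]])
E
```

```text
time_s: 30.0
tool_pos: [0.6036, -0.1736, 0.042]
orientation: [-0.064, -3.114, -0.119]
ft_force: [-0.5, -0.2, 0.2]
gripper_width: 0.0309
grasp_force: 0.0
time_s: 31.2
tool_pos: [0.6085, -0.1871, 0.2147]
orientation: [-0.064, -3.118, -0.117]
ft_force: [-0.5, -0.4, -1.3]
gripper_width: 0.0451
grasp_force: 0.0
wrist short_res_mid [([0.5765, -0.1728, 0.0584], 0.8), ([0.5111, -0.1691, 0.056], 0.63)]
wrist short_res [([0.5115, -0.1689, 0.0555], 0.63)]
wrist long_res_mid [([0.5735, -0.2646, 0.0568], 0.92)]
wrist long_res [([0.4934, -0.2609, 0.0556], 0.61)]
wrist heatsink [([0.5795, -0.2191, -0.0025], 0.67)]
top short_res_mid [([0.5787, -0.1733, 0.0532], 0.84)]
top short_res [([0.5112, -0.1715, 0.053], 0.74)]
top long_res_mid [([0.3403, 0.3454, 0.011], 0.8), ([0.3428, 0.1366, 0.0142], 0.62)]
top long_res [([0.3316, 0.2184, 0.0197], 0.93), ([0.4073, 0.3074, 0.0147], 0.92)]
top heatsink [([0.5813, -0.2142, 0.0021], 0.96)]
```

Both lie at axis height about 55 mm, level, square and 91 mm apart, with the gripper clear.

```bash
python3 -c "
from rig import env
print(env.job_done())"
```

```text
the job is handed in; nothing more can be done
None
```

Both resistors lie on the heat sink fins, level, square, heads to the strip, about 91 mm apart and released; the job is handed in with no verdict returned, and I viewed 11 pictures, one over the limit of 10.

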